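# Unlock the dust box and hold its guard open at the red mark

### The arm

A 6-joint arm with a two-finger parallel gripper is mounted at the origin on the work surface; the furniture and walls round the work are solid. World frame = base frame: x ahead of the robot, y to its left, z up, the work surface at z = 0. Lengths are in m, angles in rad, forces in N, time in s.
With the tool pointing down it reaches from about 0.325 to 0.775 m from the base axis. Payload 5.5 kg.
Tool frame: the origin (TCP) lies between the finger pads, 19 mm behind the fingertips; this is the grasp point; z points along the fingers, y is the line along which they close (so a half turn about z gives the same grasp; the last joint's range is limited). The gripper opens to 85 mm and grips with 20 to 120 N. Pads are 22 mm wide; open, the fingers measure 114 mm over their backs; the gripper's body (76 mm by 85 mm) begins 54 mm behind the grasp point. The pads swing forward as they close: fully open they stand 13 mm farther back than shut.
Start: joints at [-1.317, 0.091, 1.231, -0, 1.82, -0.057], TCP at [0.183, -0.571, 0.25] pointing down, gripper open.
Joint ranges: [-2.87, 2.87], [-0.86, 2.18], [0.17, 2.46], [-1.51, 4.65], [0.06, 2.69], [-2.65, 2.65]. Speed limits (rad/s): [2.57, 2.57, 3.01, 3.14, 3.14, 3.14].

### API

Orientations are given as a rotation vector (axis times angle).
In Python, from station import robot, imaging gives the robot as it stands.
- The arm moves only by the shell command python3 -m pendant 'ROWS'. ROWS is text: rows parted by semicolons, each of 7 numbers parted by spaces: the shift along the world's x, y, z in m, then the turn, a rotation vector about the world's x, y, z in degrees, then the opening, from 0 (shut) to 1 (fully open). In form: dx dy dz wx wy wz gripper; .... A call has 1 to 20 rows; each row is the pose to reach, as a shift and turn from the pose commanded when the call began; what a row does not reach only later rows make up. A row lasts 1/10 s, in which the tool goes at most 50 mm and 8.59 degrees, less where a joint would pass 70% of its speed; a pose out of reach is approached as far as the arm can. A call with a gripper value outside its range is refused whole. The fingers move at their own pace and stop on an object; the grip force is fixed at half the most. Time passes only in rows, so rows that repeat a pose let the fingers close. It gives the time, the measured TCP pose, the force, the opening and the grip force at its end, in the units of the state.
- robot.get_obs(): the state, without advancing time (a new reading comes with each control period).
- imaging.get_image(name): name is "side" or "top"; returns the picture (400x640x3 uint8, red, green, blue); there is no depth.
- imaging.camera_info(name): a dict with "fx", "fy", "cx", "cy" (pixels), "T" (4x4, takes a point from camera to world coordinates). Camera axes: x right, y up, looking along -z (the intrinsics and any distortion apply to the point x, -y, -z); pixel columns grow to the right and rows downward; lengths in m; the calibration is good to about 2 mm. A picture is of the moment at which its call begins. camera_info takes no time and is no camera call.
- robot.close_job(): hands the job in; it is judged then, once.
The state is a dict: "t": time; "q": joint angles; "qvel": joint speeds; "tau": joint torques, N m; "ee_pos": TCP position; "tcp_rot": TCP orientation; "contact_force": force on the tool from outside, world axes, zero at the start; "moment": the same for the moment, N m; "gripper_width": finger opening in m; "finger_force": force on a finger pad.
Only numpy, scipy, OpenCV 4.12 (cv2) and the standard library are available. Lean on these libraries where they do the work, as an engineer would, in place of code of your own. Each camera call takes 0.05 s, during which the arm holds its last target. There are 200 camera calls.

### The job

The carved shell in the blue dust box is to be inspected. First slide the yellow transport lock fully along its rail to the far end stop; then take the clear guard by its black grip rod, swing it up until the dark line on its front edge lines up with the red mark on the protractor arc, and finish while still holding it there (it falls shut if let go). Leave the red mark as it is set, and do not disturb the jar, bottle, tin and polishing bar standing around.

Things in the scene. Friction and masses are not known exactly. Their poses are not given: they have to be found in the camera images.
- dust_box: Blue open box, 180 (x) x 170 (y) x 82 mm high, fixed, covered by a clear hinged guard. Origin: centre of its underside, on the table. x runs from its front (facing the robot, with arc and red mark) to its back; y to its left; yaw up to 17 degrees. Hinge line: along x at y = +75, z = 88 mm. The lock's rail runs along the right wall at y = -83 to -137 mm, top z = 65 mm.
- guard (a joint): Angle of the guard (rad): 0 shut (level), grows as its free right-hand edge swings up and left; stop at 1.45. Clear panel in an aluminium frame, 176 x 158 x 8 mm, about 0.25 to 0.5 kg with its rod, dark line along its front edge. Turns freely and falls shut when let go. The lock holds it shut until slid about 44 mm.
- grip_rod (a point): Black round rod on the guard, 14 mm thick, parallel to the hinge, standing out 75 mm to the front, with an 18 mm end collar. Origin: mid-length on its axis; in the dust_box frame x = -135, y = 75 - 140 cos(a), z = 88 + 140 sin(a) mm (a = guard angle). Axes as dust_box when shut, turns with the guard. Gripped from above, it can turn between the pads.
- mark (a joint): Setting of the red mark (rad), same zero and sense as guard: the guard is right when both are equal. Differs each time, 0.6 to 1.15. Held by friction; must not be moved.
- mark_tip (a point): Outer end of the red mark, a bar 4 x 5 mm in section at the front of the dust box, turning about the hinge line; this point is 100 mm from the hinge line, at x = -102 mm in the dust_box frame.
- lock (a joint): Travel of the transport lock (m): 0 at the front end (locked), 0.05 at the far end stop (free); starts at 0 to 0.010. Slides along dust_box +x (away from the robot), needs about 3 N, stays where it is left.
- lock_grip (a point): Grip point of the lock, 125 mm above the table, on the axis of its upright yellow grip: 16 (along the slide) x 24 (across) mm, 42 mm tall, top 15 mm above this point. In the dust_box frame x = -22 mm + travel, y = -122 mm. Under it, 27 mm lower, a dark slide block 40 x 26 mm, with a steel tongue over the guard's tab.
- brine_jar: Bystander: glass jar, 69 mm wide, 82 mm tall, loose, right of the box, in front of the tall desk lamp (a fixed obstacle). Origin: centre of its underside.
- glue_bottle: Bystander: small white glue bottle with red nozzle, 33 mm wide, 88 mm tall, loose, right of the box. Origin: centre of its underside.
- wax_tin: Bystander: round black tin, 70 mm wide, 18 mm high, loose, right of the box. Origin: centre of its underside.
- polish_bar: Bystander: green bar of polishing compound, 26 x 62 x 24 mm, loose, nearer and left. Origin: centre of its underside.

How it is judged:
On the way, in this order (a step that is already met when the one before it is completed fails the run):
1. the transport lock is slid to its far end stop while the guard is still shut (value of joint lock above 0.046 m and value of joint guard below 0.06 rad), for 0.2 s.
2. the guard stands at the red mark, carried by the fingers on its grip rod (angle between the y axis of grip_rod and the y axis of mark_tip, either way round below 0.08 rad and contact force between the fingers and guard above 0.5 N and distance between the grasp point and grip_rod below 0.045 m), for 0.3 s.
At the end, for the whole second after the job is handed in: The lock is within 5 mm of its far end stop; the guard stands still within 0.08 rad (4.5 degrees) of the red mark, carried only by the fingers on its grip rod (over 0.5 N, TCP within 45 mm of the rod's middle), not propped on a bystander; the mark is where it was set (8 mm) (all of step 2 and value of joint lock above 0.045 m and velocity of joint guard between -0.05 and 0.05 rad/s and contact force between guard and brine_jar below 0.05 N and contact force between guard and glue_bottle below 0.05 N and distance of mark_tip from where it was at the start of the episode below 0.008 m and contact force between guard and wax_tin below 0.05 N and contact force between guard and polish_bar below 0.05 N); the arm keeps its last pose, push and grip.
It fails at once if the red mark is shifted by more than 8 mm (distance of mark_tip from where it was at the start of the episode above 0.008 m).
It fails at once if a bystander is moved by more than 25 mm (distance of any of brine_jar, glue_bottle, wax_tin, polish_bar from where it was at the start of the episode above 0.025 m).
It also fails if it takes over 45 s, if anything falls off the work surface, if the arm or the gripper's body presses on something with over 40 N, if the wrist force passes 120 N, or if a joint passes its speed limit or range.

## Working session

There is one attempt and no reset: what is moved stays moved. The work goes in short steps, Python scripts to look and compute and a shell command to move; the robot and the scene stay as the last step left them, time stands still between calls to the robot, and variables do not carry over. Pictures are saved under pics/ and viewed, at most 10 in all, crops included, and the job is handed in when it is done.

```bash
ls; mkdir -p pics; python3 - <<'E'
from station import robot, imaging
import cv2
for n in("side","top"):
    im=imaging.get_image(n); cv2.imwrite(f"pics/{n}0.png",im[:,:,::-1])
    c=imaging.camera_info(n); print(n,c)
o=robot.get_obs(); print(o)
E
```

```text
pics
side {'fx': 479.9913831325162, 'fy': 479.9913831325162, 'cx': 327.72781712634145, 'cy': 199.98061259463535, 'T': array([[ 0.9194938 , -0.25903897,  0.29568557,  0.83065544],
       [ 0.39309677,  0.60117946, -0.69574291, -0.7434288 ],
       [ 0.00246444,  0.75596433,  0.65460817,  0.79626212],
       [ 0.        ,  0.        ,  0.        ,  1.        ]])}
top {'fx': 515.7496961668159, 'fy': 515.7496961668159, 'cx': 318.6195296553223, 'cy': 195.8808541717172, 'T': array([[ 0.0174392 ,  0.98988752, -0.14077846,  0.31605058],
       [-0.99983574,  0.01657019, -0.0073428 , -0.01038057],
       [-0.00493582,  0.14088339,  0.99001389,  1.49366547],
       [ 0.        ,  0.        ,  0.        ,  1.        ]])}
{'t': 0.1, 'q': array([-1.31667362e+00,  9.18039751e-02,  1.23175758e+00, -3.59005160e-05,
        1.81980749e+00, -5.67150789e-02]), 'qvel': array([-7.85158713e-05, -1.11895628e-03, -1.92274126e-03, -1.01190903e-03,
        2.01037356e-04,  1.10468437e-03]), 'tau': array([ 3.90679503e-03, -4.60215747e+01, -4.19219291e+01,  1.73877390e-05,
        1.06078049e-02, -4.80940813e-06]), 'ee_pos': array([ 0.18343777, -0.57104132,  0.24895615]), 'tcp_rot': array([-3.10198541e+00, -4.86012780e-01,  3.29185546e-04]), 'contact_force': array([-0.065871  , -0.81096693, -0.64447689]), 'moment': array([ 0.04798412,  0.01555143, -0.00565188]), 'finger_force': 0.0, 'gripper_width': 0.08535606332651244}
```

View pics/side0.png

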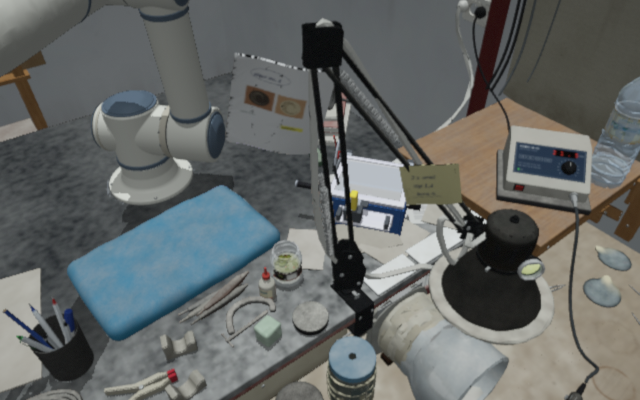

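View pics/top0.png

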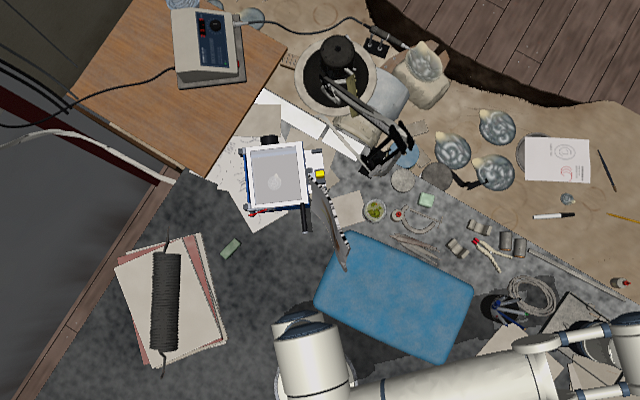

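```bash
python3 - <<'E'
import cv2
a=cv2.imread("pics/top0.png")[120:290,210:440]; cv2.imwrite("pics/c1.png",cv2.resize(a,None,fx=3.4,fy=3.4,interpolation=cv2.INTER_CUBIC))
a=cv2.imread("pics/side0.png")[40:310,220:480]; cv2.imwrite("pics/c2.png",cv2.resize(a,None,fx=2.2,fy=2.2,interpolation=cv2.INTER_CUBIC))
E
```

```text
(no output)
```

View pics/c1.png

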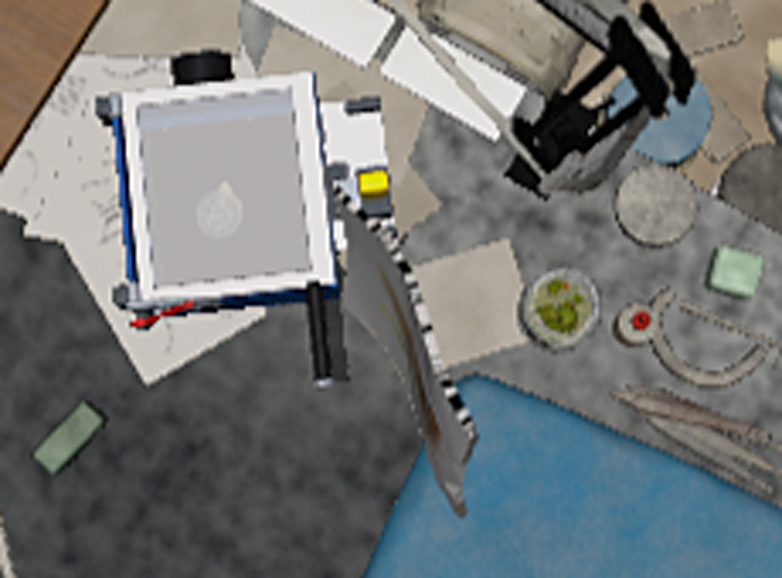

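View pics/c2.png

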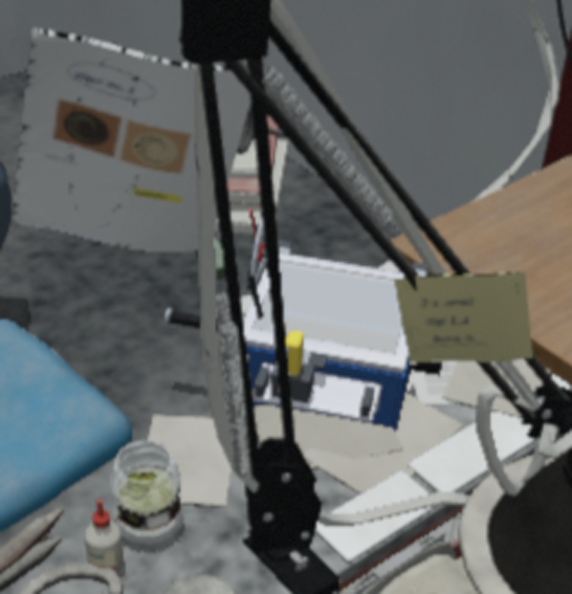

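```bash
cat > h.py <<'E'
from station import robot, imaging
import cv2, numpy as np
C={n:imaging.camera_info(n) for n in("side","top")}
def proj(n,P):
    c=C[n]; P=np.atleast_2d(P); q=(P-c["T"][:3,3])@c["T"][:3,:3]
    return np.c_[c["cx"]+c["fx"]*q[:,0]/-q[:,2], c["cy"]+c["fy"]*q[:,1]/q[:,2]]
def ray(n,uv):
    c=C[n]; d=c["T"][:3,:3]@np.array([(uv[0]-c["cx"])/c["fx"],-(uv[1]-c["cy"])/c["fy"],-1]); return c["T"][:3,3],d
def onz(n,uv,z):
    o,d=ray(n,uv); return o+d*(z-o[2])/d[2]
def tri(a,b):
    (o,d),(p,e)=ray("side",a),ray("top",b)
    s=np.linalg.lstsq(np.c_[d,-e],p-o,rcond=None)[0]; A,B=o+s[0]*d,p+s[1]*e
    return (A+B)/2,np.linalg.norm(A-B)
def box2w(p,x,y,yaw):
    c,s=np.cos(yaw),np.sin(yaw); p=np.atleast_2d(p)
    return np.c_[x+c*p[:,0]-s*p[:,1],y+s*p[:,0]+c*p[:,1],p[:,2]]
E
python3 - <<'E'
from h import *
from scipy.optimize import least_squares
im={n:cv2.imread(f"pics/{n}0.png") for n in C}
def mask(n,lo,hi,roi):
    m=cv2.inRange(cv2.cvtColor(im[n],cv2.COLOR_BGR2HSV),lo,hi); z=np.zeros_like(m); x0,y0,x1,y1=roi; z[y0:y1,x0:x1]=m[y0:y1,x0:x1]; return np.argwhere(z)[:,::-1]
yt=mask("top",(20,150,120),(35,255,255),(300,150,340,200)); ys=mask("side",(20,150,80),(35,255,255),(340,180,370,215))
for y in(yt,ys): print("yel",len(y),y.mean(0),y.min(0),y.max(0))
rt=[mask("top",l,h,(240,200,275,225)) for l,h in (((0,130,70),(10,255,255)),((170,130,70),(180,255,255)))]
rs=[mask("side",l,h,(325,120,350,165)) for l,h in (((0,120,50),(10,255,255)),((170,120,50),(180,255,255)))]
rt=np.vstack(rt); rs=np.vstack(rs)
print("redtop",rt[np.argsort(rt[:,0])].tolist()); print("redside",rs[np.argsort(rs[:,1])].tolist())
f=lambda u,v:(210+u/3.4-.3,120+v/3.4-.3)
pix=[f(122,96),f(313,73),f(333,280),f(128,298)]
pts=np.array([[88,75,92],[88,-83,92],[-88,-83,92],[-88,75,92]])/1000
rod=f(322,382); rodm=np.array([[-172.5,-65,88]])/1000
def res(p):
    r=proj("top",box2w(pts,*p[:3]))-pix
    r2=proj("top",box2w(rodm,*p[:3]))-rod
    r3=proj("top",box2w([[-.022+p[3],-.122,.14]],*p[:3]))-(yt.mean(0))
    return np.r_[r.ravel(),r2.ravel(),r3.ravel()]
s=least_squares(res,[.6,.1,0,.005],loss="soft_l1"); print(s.x,np.round(res(s.x),1))
print("side check yellow",proj("side",box2w([[-.022+s.x[3],-.122,.119]],*s.x[:3])), "rod end",proj("side",box2w(rodm,*s.x[:3])))
for a in np.arange(.6,1.16,.1):
    t=box2w([[-.102,.075-.1*np.cos(a),.088+.1*np.sin(a)]],*s.x[:3]); print(round(a,2),proj("side",t).round(1),proj("top",t).round(1))
print("sheet",tri((236,55),(349,247)),tri((310,68),(309,175)))
for n,p in dict(jar=f(560,310),bottle=f(640,320)).items(): print(n,onz("top",p,.08))
print("bar",onz("top",f(68,437),.024),"tin",onz("top",f(655,205),.018))
E
```

```text
yel 49 [319.46938776 173.18367347] [316 170] [323 176]
yel 74 [353.32432432 201.36486486] [349 193] [356 209]
redtop [[248, 215], [249, 215], [250, 215], [250, 214], [251, 214], [251, 215], [252, 215], [252, 214], [253, 213], [253, 214], [253, 215], [254, 214], [254, 213], [255, 213], [255, 214], [256, 213], [257, 212], [258, 211], [258, 212], [259, 211], [259, 212], [260, 211], [260, 212], [261, 210], [261, 211], [262, 210], [262, 211], [263, 210], [263, 211], [264, 210], [264, 209], [265, 209], [265, 210], [266, 209]]
redside [[335, 142], [338, 151], [339, 151], [340, 151], [338, 152], [339, 152], [338, 153], [338, 154], [338, 155], [338, 156], [338, 157]]
[0.57493108 0.12236251 0.11605101 0.00248686] [-0.4 -2.4 -0.1 -1.2  0.   0.2  2.9  0.6 -0.3  1.7 -0.2  0. ]
side check yellow [[350.95357133 199.09885672]] rod end [[293.61397537 181.76516929]]
0.6 [[329.3 153.6]] [[279.1 207.8]]
0.7 [[330.  149.3]] [[276.6 207.7]]
0.8 [[330.9 145.1]] [[273.8 207.6]]
0.9 [[331.8 141. ]] [[270.6 207.6]]
1.0 [[332.8 137.1]] [[267.3 207.6]]
1.1 [[333.8 133.3]] [[263.7 207.7]]
sheet (array([ 0.36371009, -0.06535865,  0.43495903]), np.float64(0.0038829746118160123)) (array([0.49690857, 0.00873883, 0.40812099]), np.float64(0.041302215877785514))
jar [ 0.47791057 -0.15433722  0.08      ]
bottle [ 0.47085807 -0.21908625  0.08      ]
bar [0.37067743 0.25037711 0.024     ] tin [ 0.57648808 -0.24143906  0.018     ]
```

```bash
python3 - <<'E'
from h import *
from scipy.optimize import least_squares
f=lambda u,v:(210+u/3.4-.3,120+v/3.4-.3); g=lambda u,v:(220+u/2.2-.3,40+v/2.2-.3)
L=[("top",[-.1725,-.065,.088],f(322,382)),("side",[-.1725,-.065,.088],g(167,316)),
("side",[-.083,-.083,.092],None),("top",[.088,-.083,.092],f(313,73)),("top",[-.088,-.083,.092],f(333,280)),
("top",None,(319.5,173.2)),("side",None,g(295,336)),("top",[-.09,-.065,.088],f(316,284)),("side",[.088,-.083,.092],None),
("side",[.09,-.085,0],g(400,425)),("side",[.09,-.085,.082],g(409,355))]
L=[l for l in L if l[2] is not None]
def res(p): 
    return np.r_[[ (proj(n,box2w(q if q is not None else [-.022+p[3],-.122,.14],*p[:3]))[0]-uv) for n,q,uv in L]].ravel()
s=least_squares(res,[.57,.12,.1,.003],loss="soft_l1"); p=s.x; print(p,res(p).round(1))
t,e=tri(g(251,212),(266.5,209)); print("tip tri",t,e)
t2,e2=tri(g(264,255),(256,213)); print("mid",t2,e2)
c,sn=np.cos(p[2]),np.sin(p[2])
def inbox(w): d=w[:2]-p[:2]; return np.array([c*d[0]+sn*d[1],-sn*d[0]+c*d[1],w[2]])
for w in(t,t2): b=inbox(w); print(b,"angle",np.arctan2(b[2]-.088,.075-b[1]),"r",np.hypot(b[2]-.088,.075-b[1]))
# tip: angle from each view alone, tip on plane x=-.102 r=.1
for n,uv in(("top",(266.5,209)),("side",g(251,212))):
    a=np.arange(.5,1.3,.005); P=proj(n,box2w(np.c_[0*a-.102,.075-.1*np.cos(a),.088+.1*np.sin(a)],*p[:3])); d=np.linalg.norm(P-uv,axis=1); print(n,a[d.argmin()],d.min())
print("sheet top",tri(g(35,30),f(475,435)),"bottom",tri(g(15,223),f(462,512)),tri(g(195,250),f(340,230)))
print("grip",box2w([-.022+p[3],-.122,.125],*p[:3]),"rod",box2w([-.135,-.065,.088],*p[:3]))
E
```

```text
[5.74661025e-01 1.25820677e-01 1.61883907e-01 8.27689907e-05] [ 1.2  0.3 -1.3 -0.2 -3.  -2.2  0.1 -1.2 -1.3 -1.1 -0.7 -1.2 -1.3 -0.6
 -0.6  1.9 -0.9  7.6]
tip tri [0.46977128 0.13448437 0.17222005] 0.005045288641258598
mid [0.46914731 0.17256799 0.09050678] 0.008419463054358383
[-0.10212196  0.02545632  0.17222005] angle 1.0390503766699375 r 0.09771178376902555
[-0.09659954  0.06314257  0.09050678] angle 0.20834270870873428 r 0.012119511343745771
top 1.0400000000000005 1.0776221475717571
side 1.0400000000000005 1.145611232758134
sheet top (array([ 0.36280714, -0.06568548,  0.43794928]), np.float64(0.005131181544923094)) bottom (array([ 0.31591007, -0.0680514 ,  0.24245373]), np.float64(0.003091215802107837)) (array([0.49544993, 0.0077609 , 0.219688  ]), np.float64(0.05315790276510265))
grip [[0.57269404 0.00188321 0.125     ]] rod [[0.45190265 0.03991153 0.088     ]]
```

```bash
python3 -m pendant '.03 .05 .05 0 0 0 1;.05 .1 .1 0 0 0 1;.06 .15 .15 0 0 0 1;.07 .2 .2 0 0 0 1;.07 .22 .2 0 0 0 1;.09 .26 .22 0 0 -5 1;.11 .3 .24 0 0 -10 1;.13 .35 .25 0 0 -10 1;.147 .4 .25 0 0 -10 1;.147 .45 .25 0 0 -10 1;.147 .45 .25 0 0 -10 1;.147 .45 .25 0 0 -10 1;.147 .45 .25 0 0 -10 1'
```

```text
t: 1.4
ee_pos: [0.3306, -0.12, 0.5003]
tcp_rot: [3.133, 0.22, 0.001]
contact_force: [-1.3, 0.5, 0.3]
gripper_width: 0.0853
finger_force: 0.0
```

```bash
python3 - <<'E'
from h import *
f=lambda u,v:(210+u/3.4-.3,120+v/3.4-.3); g=lambda u,v:(220+u/2.2-.3,40+v/2.2-.3)
print("joint low",tri(g(280,490),f(540,180))); print("elbow",tri(g(225,20),f(655,60)))
im=imaging.get_image("side"); cv2.imwrite("pics/s1.png",im[:,:,::-1])
im=imaging.get_image("top"); cv2.imwrite("pics/t1.png",im[:,:,::-1])
E
```

```text
joint low (array([ 0.60005658, -0.1333986 ,  0.06216628]), np.float64(0.026381767839100685))
elbow (array([ 0.57283412, -0.16250665,  0.52086551]), np.float64(0.0029740194747440497))
```

View pics/s1.png

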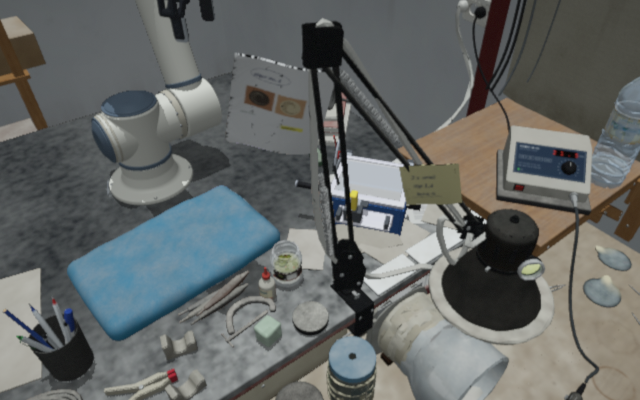

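```bash
python3 -m pendant '.02 .05 0 0 0 0 1;.04 .1 0 0 0 0 1;.06 .15 0 0 0 0 1;.08 .19 0 0 0 0 1;.09 .22 0 0 0 0 1;.13 .22 -.03 0 0 0 1;.17 .21 -.06 0 0 0 1;.21 .2 -.09 0 0 0 1;.22 .2 -.1 0 0 0 1;.22 .2 -.1 0 0 0 1;.22 .2 -.1 0 0 0 1' && python3 -m pendant '.01 -.02 -.04 0 0 0 1;.015 -.04 -.08 0 0 0 1;.02 -.06 -.12 0 0 0 1;.022 -.076 -.15 0 0 0 1;.022 -.076 -.18 0 0 0 1;.022 -.076 -.2 0 0 0 1;.022 -.076 -.2 0 0 0 1;.022 -.076 -.2 0 0 0 1' && python3 - <<'E'
from h import *
a=imaging.get_image("top")[:,:,::-1][120:290,210:440]; b=imaging.get_image("side")[:,:,::-1][40:280,260:480]
h=cv2.resize(a,None,fx=1.8,fy=1.8,interpolation=cv2.INTER_CUBIC); k=cv2.resize(b,None,fx=1.8,fy=1.8,interpolation=cv2.INTER_CUBIC)
o=np.zeros((432,820,3),np.uint8); o[:h.shape[0],:h.shape[1]]=h; o[:k.shape[0],420:420+k.shape[1]]=k[:,:400]; cv2.imwrite("pics/x2.png",o[:,:800])
E
```

```text
t: 2.6
ee_pos: [0.5502, 0.0776, 0.4007]
tcp_rot: [-3.134, -0.211, 0.0]
contact_force: [0.4, -0.2, 0.6]
gripper_width: 0.0852
finger_force: 0.0
t: 3.4
ee_pos: [0.5726, 0.0028, 0.203]
tcp_rot: [3.134, 0.214, 0.006]
contact_force: [0.3, -0.1, 0.3]
gripper_width: 0.0858
finger_force: 0.0
```

View pics/x2.png

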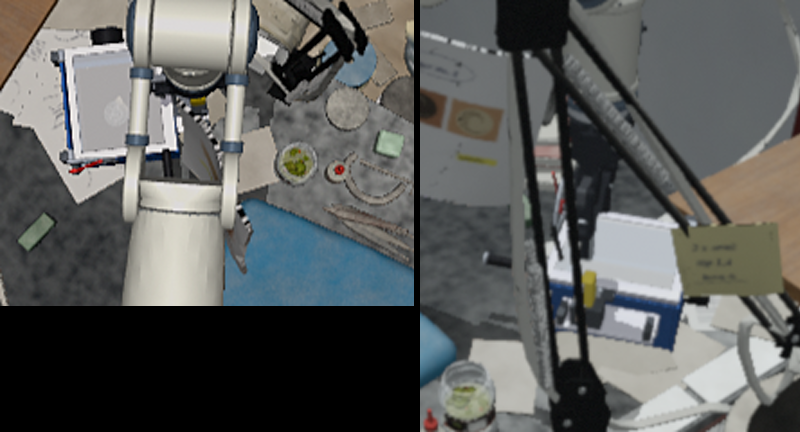

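```bash
python3 -m pendant '0 0 -.03 0 0 0 1;0 0 -.06 0 0 0 1;0 0 -.075 0 0 0 1;0 0 -.075 0 0 0 1;0 0 -.075 0 0 0 1' && python3 -m pendant '0 0 0 0 0 0 .5;0 0 0 0 0 0 0;0 0 0 0 0 0 0;0 0 0 0 0 0 0;0 0 0 0 0 0 0;0 0 0 0 0 0 0;0 0 0 0 0 0 0'
```

```text
t: 4.0
ee_pos: [0.5731, 0.0027, 0.1267]
tcp_rot: [3.134, 0.214, 0.003]
contact_force: [-0.4, 0.3, 0.3]
gripper_width: 0.0856
finger_force: 0.0
t: 4.7
ee_pos: [0.5733, -0.0008, 0.1265]
tcp_rot: [3.128, 0.209, 0.004]
contact_force: [1.5, -12.0, 4.2]
gripper_width: 0.0231
finger_force: 59.6
```

```bash
python3 -m pendant '.005 -.003 0 0 0 0 0;.01 -.003 0 0 0 0 0;.015 -.002 0 0 0 0 0;.02 -.001 0 0 0 0 0;.025 -.0005 0 0 0 0 0;.03 0 0 0 0 0 0;.035 .001 0 0 0 0 0;.04 .0015 0 0 0 0 0;.04 .0015 0 0 0 0 0;.04 .0015 0 0 0 0 0'
```

```text
t: 5.7
ee_pos: [0.6135, 0.004, 0.1265]
tcp_rot: [3.134, 0.213, 0.005]
contact_force: [0.6, -2.1, 4.9]
gripper_width: 0.0228
finger_force: 60.1
```

```bash
python3 -m pendant '.004 .0005 0 0 0 0 0;.008 .001 0 0 0 0 0;.012 .0015 0 0 0 0 0;.012 .0015 0 0 0 0 0;.012 .0015 0 0 0 0 0'
```

```text
t: 6.2
ee_pos: [0.6195, 0.0048, 0.1263]
tcp_rot: [3.134, 0.212, -0.02]
contact_force: [-27.1, -4.7, 17.2]
gripper_width: 0.0227
finger_force: 61.6
```

```bash
python3 -m pendant '-.006 0 0 0 0 0 .5;-.008 0 0 0 0 0 1;-.008 0 0 0 0 0 1;-.008 0 0 0 0 0 1;-.008 0 0 0 0 0 1;-.008 0 .02 0 0 0 1;-.008 0 .05 0 0 0 1;-.008 0 .08 0 0 0 1;-.04 .02 .1 0 0 0 1;-.08 .045 .1 0 0 0 1;-.12 .055 .1 0 0 0 1;-.12 .055 .1 0 0 0 1;-.12 .055 .1 0 0 0 1' && python3 - <<'E'
from station import robot
o=robot.get_obs(); print(o["ee_pos"].round(4), [round(a-b,4) for a,b in zip((.446,.0405,.089),o["ee_pos"])])
E
```

```text
t: 7.5
ee_pos: [0.5043, 0.0611, 0.2255]
tcp_rot: [3.134, 0.215, 0.003]
contact_force: [0.8, -0.5, -0.1]
gripper_width: 0.0854
finger_force: 0.0
[0.5043 0.0611 0.2255] [np.float64(-0.0583), np.float64(-0.0206), np.float64(-0.1365)]
```

```bash
python3 -m pendant '-.03 0 0 0 0 0 1;-.055 -.005 0 0 0 0 1;-.058 -.02 0 0 0 0 1;-.058 -.02 0 0 0 0 1;-.058 -.02 0 0 0 0 1' && python3 - <<'E'
from h import *
a=imaging.get_image("top")[:,:,::-1][120:290,210:440]; b=imaging.get_image("side")[:,:,::-1][40:280,260:480]
h=cv2.resize(a,None,fx=1.8,fy=1.8,interpolation=cv2.INTER_CUBIC); k=cv2.resize(b,None,fx=1.8,fy=1.8,interpolation=cv2.INTER_CUBIC)
o=np.zeros((432,820,3),np.uint8); o[:h.shape[0],:h.shape[1]]=h; o[:k.shape[0],420:420+k.shape[1]]=k[:,:400]; cv2.imwrite("pics/x3.png",o[:,:800])
E
```

```text
t: 8.0
ee_pos: [0.4474, 0.0405, 0.2251]
tcp_rot: [-3.134, -0.212, -0.001]
contact_force: [-0.4, -0.1, -0.3]
gripper_width: 0.0856
finger_force: 0.0
```

View pics/x3.png

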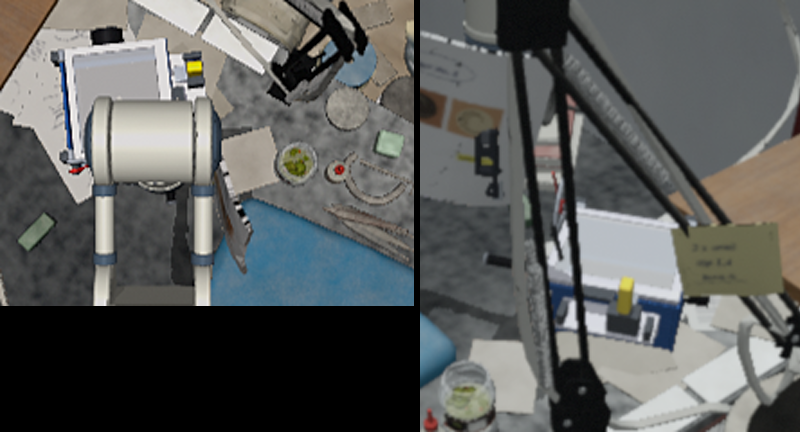

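```bash
python3 -m pendant '0 0 -.04 0 0 0 1;0 0 -.08 0 0 0 1;0 0 -.11 0 0 0 1;0 0 -.138 0 0 0 1;0 0 -.138 0 0 0 1;0 0 -.138 0 0 0 1' && python3 -m pendant '0 0 0 0 0 0 .5;0 0 0 0 0 0 0;0 0 0 0 0 0 0;0 0 0 0 0 0 0;0 0 0 0 0 0 0;0 0 0 0 0 0 0;0 0 0 0 0 0 0'
```

```text
t: 8.7
ee_pos: [0.4467, 0.041, 0.0872]
tcp_rot: [-3.134, -0.214, 0.001]
contact_force: [0.5, 0.0, -0.1]
gripper_width: 0.0856
finger_force: 0.0
t: 9.4
ee_pos: [0.4469, 0.0394, 0.0877]
tcp_rot: [3.132, 0.212, 0.002]
contact_force: [0.3, -5.2, 2.6]
gripper_width: 0.0125
finger_force: 58.4
```

```bash
python3 -m pendant '0 -.002 .01 0 0 0 0;0 -.001 .021 0 0 0 0;0 .001 .031 0 0 0 0;-.001 .004 .041 0 0 0 0;-.001 .008 .051 0 0 0 0;-.002 .012 .061 0 0 0 0;-.002 .017 .07 0 0 0 0;-.003 .022 .079 0 0 0 0;-.003 .022 .079 0 0 0 0;-.003 .022 .079 0 0 0 0' && python3 -m pendant '-.001 .006 .008 0 0 0 0;-.002 .013 .016 0 0 0 0;-.003 .02 .023 0 0 0 0;-.003 .028 .031 0 0 0 0;-.003 .028 .031 0 0 0 0;-.003 .028 .031 0 0 0 0'
```

```text
t: 10.4
ee_pos: [0.4439, 0.0615, 0.1672]
tcp_rot: [3.131, 0.212, 0.003]
contact_force: [1.9, -6.9, 2.2]
gripper_width: 0.0115
finger_force: 58.9
t: 11.0
ee_pos: [0.4406, 0.0882, 0.1997]
tcp_rot: [3.129, 0.209, 0.003]
contact_force: [-3.4, -12.1, 9.8]
gripper_width: 0.0121
finger_force: 59.4
```

```bash
python3 -m pendant '-.001 .006 .006 0 0 0 0;-.001 .0125 .0115 0 0 0 0;-.001 .0125 .0115 0 0 0 0;-.001 .0125 .0115 0 0 0 0' && python3 - <<'E'
from h import *
a=imaging.get_image("top")[:,:,::-1][160:240,220:330]; b=imaging.get_image("side")[:,:,::-1][90:250,270:420]
h=cv2.resize(a,None,fx=3.6,fy=3.6,interpolation=cv2.INTER_CUBIC); k=cv2.resize(b,None,fx=2.6,fy=2.6,interpolation=cv2.INTER_CUBIC)
o=np.zeros((420,800,3),np.uint8); o[:h.shape[0],:h.shape[1]]=h; o[:k.shape[0],400:400+k.shape[1]]=k; cv2.imwrite("pics/x4.png",o)
E
```

```text
t: 11.4
ee_pos: [0.4389, 0.1009, 0.21]
tcp_rot: [3.129, 0.21, -0.001]
contact_force: [-4.7, -11.1, 6.7]
gripper_width: 0.0118
finger_force: 59.4
```

View pics/x4.png

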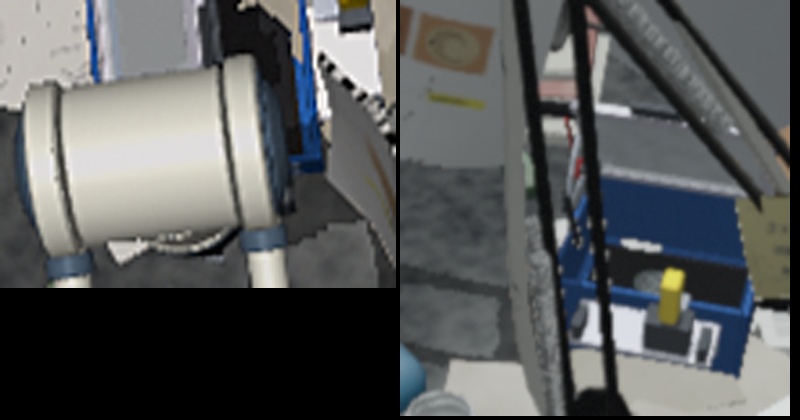

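```bash
python3 - <<'E'
from h import *
p=(.5768,.1225,.122); g=lambda u,v:(220+u/2.2-.3,40+v/2.2-.3)
A=np.arange(.7,1.3,.01)
tip=lambda a,r,x:box2w([[x,.075-r*np.cos(a),.088+r*np.sin(a)]],*p)
for n,uv in(("top",(266.5,209)),("side",g(251,212))):
    d=[np.linalg.norm(proj(n,tip(a,.1,-.102))[0]-uv) for a in A]; print("mark",n,A[np.argmin(d)].round(2),min(d))
im=imaging.get_image("side"); gr=cv2.cvtColor(im,cv2.COLOR_RGB2GRAY)
for u in(328,331,352,358,364): print(u,gr[118:146,u].tolist())
for a in(.9,.95,1.,1.05,1.1):
    r=[]
    for u,rr,xs in((331,.14,(-.17,-.1)),(358,.158,(-.088,.088)),(364,.158,(-.088,.088))):
        P=np.vstack([proj("side",tip(a,rr,x)) for x in xs]); r.append(np.interp(u,P[:,0],P[:,1]).round(1))
    print(a,r)
o=robot.get_obs(); c,s=np.cos(.122),np.sin(.122); d=o["ee_pos"][:2]-p[:2]; y=-s*d[0]+c*d[1]; x=c*d[0]+s*d[1]
print("tcp box",x,y,o["ee_pos"][2],"a",np.arctan2(o["ee_pos"][2]-.088,.075-y),np.hypot(o["ee_pos"][2]-.088,.075-y))
h=cv2.cvtColor(im,cv2.COLOR_RGB2HSV); m=((h[:,:,0]<8)|(h[:,:,0]>172))&(h[:,:,1]>110)&(h[:,:,2]>50); q=np.argwhere(m[110:185,325:350])+[110,325]; print("red",q.tolist())
E
```

```text
mark top 1.03 2.0621465903370337
mark side 1.03 0.1619427650030264
328 [138, 117, 118, 132, 141, 142, 144, 145, 126, 119, 105, 48, 28, 25, 22, 22, 62, 121, 170, 189, 191, 189, 170, 141, 125, 115, 114, 100]
331 [145, 118, 114, 128, 141, 145, 146, 146, 131, 125, 123, 87, 37, 26, 25, 20, 43, 116, 170, 189, 190, 188, 174, 150, 129, 115, 112, 104]
352 [87, 89, 90, 91, 94, 94, 90, 85, 81, 84, 88, 107, 170, 212, 221, 196, 140, 100, 97, 97, 99, 99, 100, 101, 99, 99, 99, 98]
358 [68, 67, 69, 75, 82, 83, 83, 85, 89, 88, 87, 91, 88, 115, 150, 167, 158, 124, 98, 96, 97, 98, 98, 98, 98, 99, 100, 101]
364 [47, 58, 73, 84, 84, 79, 77, 76, 76, 78, 84, 95, 98, 81, 50, 36, 43, 82, 100, 96, 96, 98, 100, 100, 99, 98, 96, 95]
0.9 [np.float64(135.8), np.float64(137.8), np.float64(138.7)]
0.95 [np.float64(132.9), np.float64(134.3), np.float64(135.2)]
1.0 [np.float64(129.9), np.float64(130.9), np.float64(131.8)]
1.05 [np.float64(127.1), np.float64(127.6), np.float64(128.5)]
1.1 [np.float64(124.3), np.float64(124.3), np.float64(125.3)]
tcp box -0.1395394355275001 -0.004774433804012511 0.20995057602880685 a 0.9915065698675698 0.14572543800760585
red [[135, 333], [135, 334], [142, 335], [151, 338], [151, 339], [151, 340], [152, 338], [152, 339], [153, 338], [154, 338], [155, 338], [156, 338], [157, 337], [157, 338]]
```

```bash
python3 -m pendant '-.0005 .004 .003 0 0 0 0;-.001 .0075 .005 0 0 0 0;-.001 .0075 .005 0 0 0 0;-.001 .0075 .005 0 0 0 0;-.001 .0075 .005 0 0 0 0' && python3 - <<'E'
from h import *
im=imaging.get_image("side"); gr=cv2.cvtColor(im,cv2.COLOR_RGB2GRAY)
for u in(328,331,352,358): print(u,gr[118:140,u].tolist())
k=cv2.resize(im[100:175,315:375,::-1],None,fx=8,fy=8,interpolation=cv2.INTER_CUBIC); cv2.imwrite("pics/x5.png",k)
E
```

```text
t: 12.05
ee_pos: [0.4379, 0.1085, 0.2153]
tcp_rot: [3.13, 0.21, -0.0]
contact_force: [-4.6, -10.7, 8.1]
gripper_width: 0.0117
finger_force: 59.0
328 [138, 118, 119, 132, 141, 140, 114, 60, 31, 25, 24, 17, 35, 74, 94, 106, 115, 133, 170, 189, 190, 189]
331 [145, 119, 113, 128, 141, 144, 143, 112, 47, 26, 24, 20, 37, 91, 108, 109, 115, 134, 171, 189, 190, 188]
352 [87, 88, 90, 91, 93, 95, 90, 104, 177, 216, 222, 190, 116, 96, 98, 100, 102, 102, 102, 101, 102, 101]
358 [70, 67, 68, 75, 81, 83, 84, 87, 113, 188, 219, 219, 186, 114, 97, 99, 101, 102, 101, 100, 100, 99]
```

View pics/x5.png

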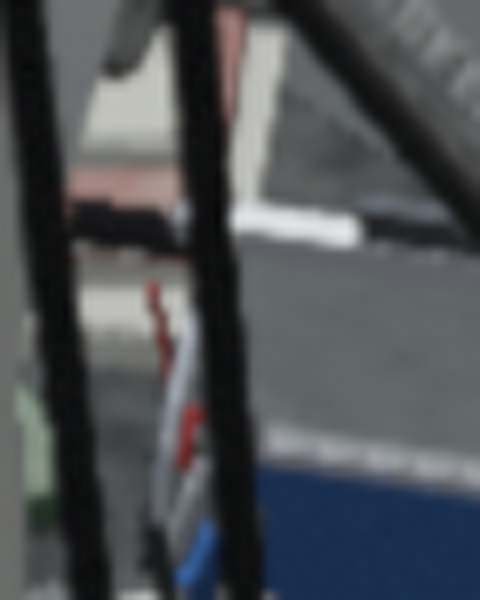

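```bash
python3 -m pendant '0 0 0 0 0 0 0;0 0 0 0 0 0 0;0 0 0 0 0 0 0;0 0 0 0 0 0 0' && python3 -c "
from station import robot; print(robot.close_job())"
```

```text
t: 12.5
ee_pos: [0.4379, 0.1084, 0.2153]
tcp_rot: [3.13, 0.209, -0.0]
contact_force: [-3.3, -10.4, 8.1]
gripper_width: 0.0118
finger_force: 59.0
the job is handed in; nothing more can be done
None
```

I slid the lock to its far end stop, and the arm is holding the guard by its rod at about 1.03 rad. That matches my estimate of about 1.03 rad for the red mark (both read from the camera images). I handed the job in at 12.5 s; no verdict came back.

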